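# Find the shaft flat and hold the pulley on it

## Robot

A 7-joint arm with a two-finger parallel gripper is mounted at the origin on the work surface. World frame = base frame: x ahead of the robot, y to its left, z up, the work surface at z = 0. Lengths are in m, angles in rad, forces in N, time in s.
With the tool pointing down it reaches from about 0.425 to 0.875 m from the base axis. Payload 8.4 kg.
Tool frame: the origin (TCP) lies midway between the tips of the shut fingers; the grasp point (between the pads) lies 19 mm behind it (r.grip_point_offset is the distance from the TCP to the grasp point, in m); z points along the fingers, y is the direction in which the jaws open and shut (so a half turn about z gives the same grasp; the last joint's range is limited). The gripper opens to 85 mm and grips with 20 to 120 N. Pads are 22 mm wide; open, the fingers measure 114 mm over their backs; the gripper's body (76 mm by 85 mm) begins 54 mm behind the grasp point. The pads swing forward as they close: fully open they stand 13 mm farther back than shut.
Start: joints at [-1.245, 0.333, 0.04, 1.465, -0.013, 1.343, -0.059], TCP at [0.268, 0.592, 0.231] pointing down, gripper open.
Joint ranges: [-2.58, 2.58], [-0.38, 2.09], [-1.3, 1.39], [0.25, 2.4], [-1.5, 4.64], [0.08, 2.09], [-2.65, 2.65]. Speed limits (rad/s): [2.22, 2.22, 2.79, 2.79, 3.14, 3.14, 3.14].

## Interface

Orientations are given as a unit quaternion [w, x, y, z].
In Python, from rig import r, get_image, camera_info gives the robot as it stands.
- The arm moves only by the tool play_rows, never from a script. Its argument "targets" is a list of rows, each a list of 3 entries, a list of its own where there are three numbers: the opening, from 0 (shut) to 1 (fully open), then the shift along the tool's x, y, z in mm, then the turn, a rotation vector about the tool's x, y, z in degrees. In form: [[claw, [dx, dy, dz], [ax, ay, az]], ...]. A call has 1 to 5 rows; each row shifts and turns the commanded pose from where the row before left it, along the tool's axes as they then stand; what a row does not reach is not made up. A row lasts 1/8 s, in which the tool goes at most 62.5 mm and 10.7 degrees, less where a joint would pass 70% of its speed; a pose out of reach is approached as far as the arm can. A call with a gripper value outside its range is refused whole. The fingers move at their own pace and stop on an object; "force" is the grip in N (left out, the last holds). Time passes only in rows, so rows that do not move let the fingers close. It gives the time, the measured TCP pose, the force and the opening at its end, in the units of the state.
- r.observe(): the state, without advancing time (a new reading comes with each control period).
- get_image(name): name is "side" or "top" or "wrist"; returns the picture (384x512x3 uint8, red, green, blue); there is no depth.
- camera_info(name): a dict with "vfov" (degrees; the focal length in pixels is half the picture's height over the tangent of half this angle, whatever the lens; pixels are square), "cx", "cy" (the principal point, pixels), "k1" (the pictures are not rectified: a ray, as slopes to the right and down, at radius r is drawn at 1 + k1 r^2 times it, then the intrinsics apply), "rvec" (rotation vector, rad) and "tvec" (3), from world to camera coordinates, as OpenCV has them; the wrist camera has in their place "T_tool_cam" (4x4, takes a point from camera to tool coordinates, whose origin is the TCP and whose axes are the flange's). Camera axes: x right, y down, z forward; pixel columns grow to the right and rows downward; lengths in m; the calibration is good to about 2 mm. A picture is of the moment at which its call begins: read the wrist's pose just before it. camera_info takes no time and is no camera call.
- r.sign_off(): hands the job in, once; it reports no verdict.
The state is a dict: "time": time; "joint_positions": joint angles; "qd": joint speeds; "effort": joint torques, N m; "position": TCP position; "tool_rot": TCP orientation; "contact_force": force on the tool from outside, world axes, zero at the start; "ft_torque": the same for the moment, N m; "finger_gap": finger opening in m.
Only numpy, scipy, OpenCV 4.12 (cv2) and the standard library are available. Lean on these libraries where they do the work, as an engineer would, in place of code of your own. Each camera call takes 0.05 s, during which the arm holds its last target. There are 200 camera calls.

## Task

Turn the selector knob on the motor drive to the green dot, which releases the motor, and let go of it; then pinch the motor's bare upright shaft and turn it until its flat faces the hex driver. Pick up the small silver pulley with the red mark, slide it hub up down the shaft without forcing it, set screw over the flat and level with the driver's bit, and finish while still holding it there in the fingers, clear of the motor, so that the screw can be tightened. Leave everything else where it is.

Things in the scene. Friction and masses are not known exactly. Their poses are not given: they have to be found in the camera images.
- station: pulley station, fixed: aluminium plate 110 mm (x) by 325 mm (y, -55 to +270), 12 mm thick, with a 60 mm square motor standing on it, shaft up, and a dark hex driver with an orange band lying level on a slide, its bit aimed at the shaft. Origin on the shaft axis at bench level, z up; +y points from shaft to driver. Motor top 102 mm up, 36 mm boss on it to 106 mm, shaft from there to 151 mm
- shaft_axis (a point): centre of the top end of the shaft, 151 mm above the bench; axes as the station
- bit_tip (a point): tip of the driver's thin bit, 62 mm from the shaft axis along the station's +y and 135 mm above the bench; axes as the station. Bit 5 mm thick from 62 to 92 mm along +y, then the driver's body, 34 mm thick, to 250 mm, held in a clamp 46 mm wide whose top is 157 mm above the bench
- shaft_flat (a point): middle of the flat on the shaft, 3.5 mm from its axis, 135 mm above the bench; +y turns with the shaft and points out of the flat. Shaft 12 mm thick, 9.5 mm across the flat (cut on one side only, D-shaped end, red paint on the flat's top and by it on the end face); the flat is on the top 30 mm of the shaft. Pinched with a finger near the flat, the shaft turns until the flat lies on the finger
- shaft (a joint): turn of the shaft in the motor in rad, growing counter-clockwise seen from above; 0 (or any full turn) when the flat faces the driver. No end stops; stiff by friction of about 0.03 N m, stays where it is left
- pulley: small silver toothed pulley with a red mark, hub up on the bench, about 80 g. Origin at the centre of its underside, z up; +y points out of the set screw. Teeth and flanges 44 mm across from 0 to 17 mm, hub 28 mm across from 17 to 31 mm height, bore 13.5 mm. The screw's nose stands 2 mm into the bore, so it passes the shaft's end only within about 15 degrees of the flat
- set_screw (a point): outer end of the set screw in the side of the hub, 14 mm from the pulley axis along its +y and 24 mm above its underside; the red mark on top of the hub lies over it. Held right, it is level with the bit, so the underside is then 111 mm above the bench, 5 mm clear of the motor's boss
- hub (a point): centre of the hub, on the pulley's axis 24 mm above its underside, where to grip; axes as the pulley
- drive: motor drive, fixed: black finned case 160 mm (x) by 190 mm (y) by 56 mm high, grey top; origin under its centre at bench level, z up. The selector is on top at x -25, y +30 mm. Four dots lie 33 mm from the knob's axis on its -x side: red, yellow, green, white, at joint values 0.9, 0.3, -0.3, -0.9
- selector (a joint): turn of the selector knob in rad, counter-clockwise seen from above; detents that it snaps into at 0.9 (red), 0.3 (yellow), -0.3 (green, motor released) and -0.9 (white); takes about 0.1 N m to turn. At 0 its white pointer points along the drive's -x
- selector_grip (a point): middle of the selector's grip bar, 75 mm above the bench, on the knob's axis. The bar is 38 mm long (along this point's x, white pointer towards -x), 12 mm wide (along y) and 20 mm high (65 to 85 mm above the bench), on a round black base 38 mm across. Turns with the knob
- big_pulley: bystander: black pulley 64 mm across, 31 mm high; loose
- coupling: bystander: silver shaft coupling with an orange ring, 30 mm across, 36 mm high; loose
- multimeter: bystander: yellow multimeter 85 by 165 by 44 mm; loose
- parts_tray: bystander: blue tray 100 by 150 by 30 mm; loose
- screwdriver: bystander: screwdriver lying flat; loose
There are look-alikes about, which are no part of the job. Leave any purple or yellow look-alike of the pulley alone.

How it is judged:
By the outcome, as a careful person would: the job done as asked, in the order asked, and still so for the second after the job is handed in, while the arm keeps its last pose, push and grip.
It also fails if it takes over 72 s, if anything falls off the work surface, if the arm or the gripper's body presses on something with over 40 N, if the wrist force passes 120 N, or if a joint passes its speed limit or range.

## Working session

There is one attempt and no reset: what is moved stays moved. The work goes in short steps, Python scripts to look and compute and a tool call to move; the robot and the scene stay as the last step left them, time stands still between calls to the robot, and variables do not carry over. Pictures are saved under pics/ and viewed, on a budget of 10 in all, crops included, one or two more only if the job needs it, and the job is handed in when it is done.

Besides the shell and the picture viewer there is one more tool, called after "Call:" as name([rows], argument=value, ...), one row to a line, values as JSON. play_rows: Moves the arm, as the interface text tells. Its arguments: {"type":"object","properties":{"targets":{"type":"array"},"force":{"type":"number"}},"required":["targets"]}

```bash
ls; mkdir -p pics; python3 - <<'E'
from rig import r,get_image,camera_info
import cv2,numpy as np
o=r.observe();print(o)
for n in("side","top","wrist"):
    print(n,camera_info(n)); im=get_image(n); cv2.imwrite(f"pics/{n}0.png",im[:,:,::-1])
a=[cv2.imread(f"pics/{n}0.png") for n in("top","side")]
E
```

```text
pics
{'time': 0.0, 'joint_positions': array([-1.24523618,  0.33387995,  0.03982   ,  1.46626217, -0.01340311,
        1.34330882, -0.05852537]), 'qd': array([ 1.04571297e-03, -7.57699323e-05,  7.85593336e-04,  3.08650361e-04,
       -1.86545005e-04, -1.20856554e-03,  6.42952970e-04]), 'effort': array([ 3.06429979e-05, -6.58533096e+01,  1.36514470e+00, -4.05575860e+01,
        1.66294043e-02,  1.22742722e-02,  2.28104682e-07]), 'position': array([0.2676733 , 0.59182644, 0.23044498]), 'tool_rot': array([-1.25298181e-04,  2.10783281e-01,  9.77532493e-01, -7.86583463e-04]), 'contact_force': array([-0.31555314, -0.16387264,  0.51722049]), 'ft_torque': array([-0.01121927,  0.01144771, -0.01566263]), 'finger_gap': 0.08515143981472395}
side {'vfov': 46.11866443473508, 'cx': 257.22297560983856, 'cy': 197.22447214099475, 'k1': -0.1049819999391354, 'rvec': array([ 2.2983963 , -0.71746409,  0.27723334]), 'tvec': array([-0.49193776,  0.27811315,  1.06484272])}
top {'vfov': 51.785139746310804, 'cx': 257.9049576828083, 'cy': 186.2334610652486, 'k1': 0.015615772182506314, 'rvec': array([ 2.1435269 , -2.19040994,  0.13091099]), 'tvec': array([-0.05929231,  0.56741586,  1.22690232])}
wrist {'vfov': 58.937318573239004, 'cx': 251.86119867032178, 'cy': 195.3475108472784, 'k1': 0.014306437078502425, 'T_tool_cam': array([[ 4.66036586e-04, -9.63130127e-01, -2.69035576e-01,
         6.93719464e-02],
       [ 9.99999574e-01,  2.34484777e-04,  8.92807704e-04,
         8.77056348e-04],
       [-7.96805250e-04, -2.69035877e-01,  9.63129826e-01,
        -1.43241541e-01],
       [ 0.00000000e+00,  0.00000000e+00,  0.00000000e+00,
         1.00000000e+00]])}
```

View pics/top0.png

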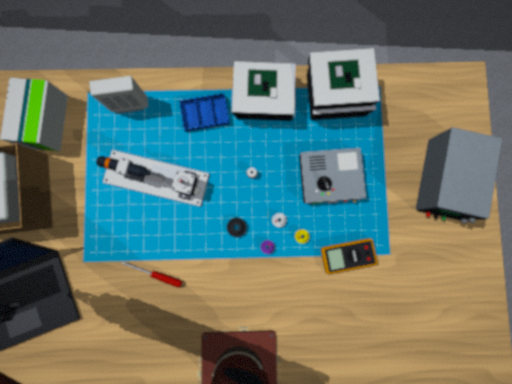

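View pics/side0.png

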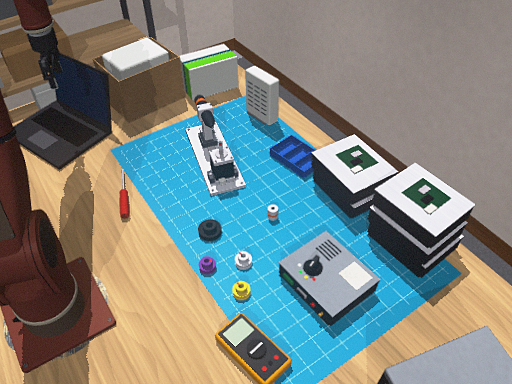

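The top view shows the station (shaft about (185,182), driver to its left), drive (knob (325,184)), silver pulley (279,220) and the purple (268,247) and yellow (302,236) look-alikes. The side view agrees: pulley (243,260), knob (312,265).

```bash
cat > h.py <<'E'
from rig import r,get_image,camera_info
import cv2,numpy as np
from scipy.spatial.transform import Rotation as R
def quat(q): return R.from_quat([q[1],q[2],q[3],q[0]])
def cam(n,o=None):
    c=camera_info(n); f=192/np.tan(np.radians(c['vfov']/2))
    K=np.array([[f,0,c['cx']],[0,f,c['cy']],[0,0,1]]); D=np.array([c['k1'],0,0,0,0])
    if n=='wrist':
        o=o or r.observe(); T=np.eye(4); T[:3,:3]=quat(o['tool_rot']).as_matrix(); T[:3,3]=o['position']
        W=np.linalg.inv(T@c['T_tool_cam']); Rm,t=W[:3,:3],W[:3,3]
    else: Rm,t=cv2.Rodrigues(c['rvec'])[0],c['tvec']
    return K,D,Rm,t
def rays(c,px):
    K,D,Rm,t=c; u=cv2.undistortPoints(np.float64(px).reshape(-1,1,2),K,D)[:,0]
    return -Rm.T@t,np.c_[u,np.ones(len(u))]@Rm
def onz(c,px,z):
    p,d=rays(c,px); return p+d*((z-p[2])/d[:,2])[:,None]
def proj(c,P):
    K,D,Rm,t=c; return cv2.projectPoints(np.float64(P).reshape(-1,3),cv2.Rodrigues(Rm)[0],t,K,D)[0][:,0]
def tri(c1,p1,c2,p2):
    a,d=rays(c1,[p1]);b,e=rays(c2,[p2]);d=d[0];e=e[0]
    s=np.linalg.lstsq(np.c_[d,-e],b-a,rcond=None)[0]
    P,Q=a+s[0]*d,b+s[1]*e; return (P+Q)/2,np.linalg.norm(P-Q)
E
python3 - <<'E'
from h import *
t=cv2.imread('pics/top0.png'); s=cv2.imread('pics/side0.png')
T=cam('top');S=cam('side')
print('knob',tri(T,(325,184),S,(312,262)),'pulley',tri(T,(279,219),S,(243,255)),'shaft',tri(T,(185,180),S,(221,147)))
z=lambda im,x,y,w,h:cv2.resize(im[y:y+h,x:x+w],(400,300),interpolation=cv2.INTER_CUBIC)
cv2.imwrite('pics/a.png',np.vstack([np.hstack([z(t,95,140,120,90),z(t,250,140,120,90)]),np.hstack([z(s,180,90,80,60),z(s,270,220,120,90)])]))
E
```

```text
knob (array([ 0.56370935, -0.27716963,  0.08116196]), np.float64(0.001676858507839054)) pulley (array([ 0.46043855, -0.13578989,  0.03059505]), np.float64(0.0004485723859442838)) shaft (array([0.57496512, 0.14224121, 0.13842338]), np.float64(0.00401421001793342))
```

View pics/a.png

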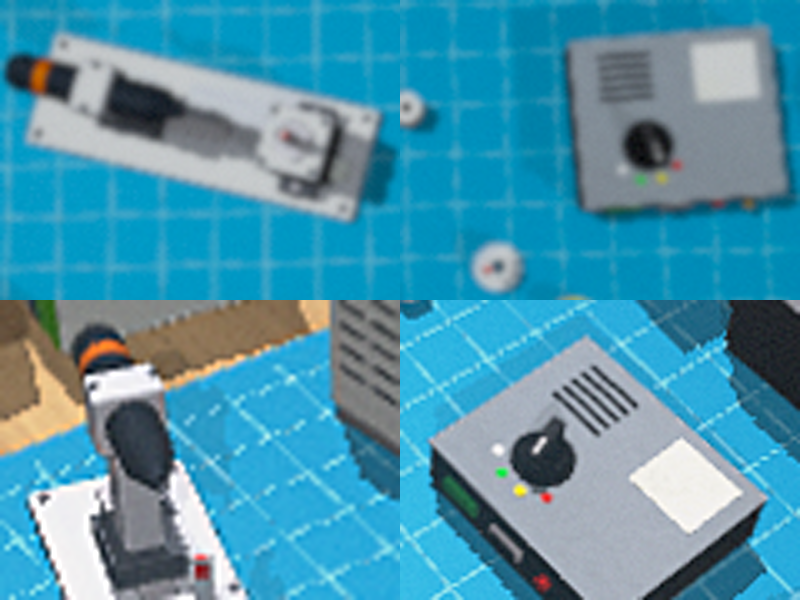

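```bash
python3 - <<'E'
from h import *
T=cam('top')
d=np.array([(570,42),(768,28),(788,192),(583,210)])*.3+[250-120,140]
D=onz(T,d,.056); print('drive',D[:,:2].round(4),np.linalg.norm(D-np.roll(D,-1,0),axis=1).round(3))
s=np.array([(60,33),(382,108),(350,218),(28,140)])*.3+[95,140]
P=onz(T,s,.012); print('plate',P[:,:2].round(4),np.linalg.norm(P-np.roll(P,-1,0),axis=1).round(3))
# station y axis: from right to left
yd=(P[0]-P[1]+P[3]-P[2]);yd/=np.linalg.norm(yd); c=P.mean(0); sh=c-yd*.1075
print('station yaw(deg)',np.degrees(np.arctan2(-yd[0],yd[1])),'shaft',sh)
xd=(D[0]-D[3]+D[1]-D[2]);xd/=np.linalg.norm(xd);th=np.arctan2(xd[1],xd[0]);Rz=np.array([[np.cos(th),-np.sin(th)],[np.sin(th),np.cos(th)]])
k=D.mean(0)[:2]+Rz@[-.025,.03]; print('drive yaw',np.degrees(th),'knob',k)
dots=np.array([(622,169),(642,180),(662,178),(677,165)])*.3+[130,140]
for q in onz(T,dots,.057)[:,:2]-k: v=Rz.T@q; print(v, np.degrees(np.arctan2(-v[1],-v[0])))
print('ptr',[Rz.T@(onz(T,[(130+655*.3,140+150*.3)],.085)[0,:2]-k)])
pm=onz(T,[(250+92*.3,140+266*.3),(250+100*.3,140+266*.3)],.031);print('pulley',pm)
# red masks
im=cv2.imread('pics/top0.png').astype(int)
m=(im[:,:,2]-im[:,:,1]>25)&(im[:,:,2]-im[:,:,0]>25)
for nm,(x,y,w,h) in dict(pul=(268,210,24,22),shaft=(172,170,25,25)).items():
    yy,xx=np.nonzero(m[y:y+h,x:x+w]);print(nm,len(xx),xx.mean()+x,yy.mean()+y,list(zip(xx+x,yy+y))[:12])
E
```

```text
drive [[ 0.6672 -0.2096]
 [ 0.6767 -0.3977]
 [ 0.5205 -0.4084]
 [ 0.5077 -0.2163]] [0.188 0.157 0.193 0.16 ]
plate [[0.6972 0.397 ]
 [0.6168 0.0839]
 [0.5103 0.1156]
 [0.5926 0.4258]] [0.323 0.111 0.321 0.109]
station yaw(deg) -14.639276805455985 shaft [0.57705683 0.15156977 0.012     ]
drive yaw 3.1591700090009596 knob [ 0.56641327 -0.2794268 ]
[-0.01968524  0.02653696] -53.43180756060262
[-0.03140251  0.00886196] -15.759362869102056
[-0.03096106 -0.00996458] 17.840373528671464
[-0.01986869 -0.02515311] 51.69444665047579
ptr [array([-0.00709003, -0.00066662])]
pulley [[ 0.4582063  -0.1313769   0.031     ]
 [ 0.45804197 -0.13895362  0.031     ]]
pul 4 275.5 220.5 [(np.int64(275), np.int64(220)), (np.int64(276), np.int64(220)), (np.int64(275), np.int64(221)), (np.int64(276), np.int64(221))]
shaft 3 180.33333333333334 180.33333333333334 [(np.int64(180), np.int64(180)), (np.int64(181), np.int64(180)), (np.int64(180), np.int64(181))]
```

```bash
cat >> h.py <<'E'
def plan(legs,start=None):
    """legs: (xyz, tool-x yaw deg, rows); tool held pointing straight down. Prints rows (shift mm, rotvec deg)."""
    if start is None:
        o=r.observe(); p=o['position'].copy(); M=quat(o['tool_rot'])
    else: p,M=start
    for P,yaw,n in legs:
        P=np.array(P,float); goal=R.from_euler('z',yaw,degrees=True)*R.from_euler('x',180,degrees=True)
        for i in range(n):
            k=1/(n-i); d=M.inv().apply((P-p)*k)*1e3; d=d.round(1)
            w=np.degrees((M.inv()*goal).as_rotvec())*k; w=w.round(2)
            print([d.tolist(),w.tolist()]); p=p+M.apply(d)/1e3; M=M*R.from_rotvec(np.radians(w))
        print('--',p.round(4))
    return p,M
E
python3 - <<'E'
from h import *
plan([((.56,.15,.26),75.4,10),((.566,-.279,.2),3,10)])
E
```

```text
[[-44.8, -28.2, -2.9], [-0.01, 0.01, 8.03]]
[[-48.3, -21.7, -2.9], [-0.01, 0.0, 8.03]]
[[-50.9, -14.7, -2.9], [-0.0, 0.01, 8.03]]
[[-52.5, -7.5, -2.9], [-0.01, 0.0, 8.02]]
[[-53.0, -0.1, -2.9], [-0.0, 0.01, 8.03]]
[[-52.5, 7.4, -2.9], [-0.01, 0.0, 8.02]]
[[-50.9, 14.6, -3.0], [-0.0, 0.01, 8.03]]
[[-48.4, 21.6, -2.9], [-0.01, 0.0, 8.02]]
[[-44.9, 28.1, -3.0], [-0.0, 0.01, 8.03]]
[[-40.5, 34.0, -2.9], [-0.01, 0.0, 8.02]]
-- [0.56 0.15 0.26]
[[-41.4, 11.4, 6.0], [0.0, 0.0, 7.24]]
[[-39.6, 16.5, 6.0], [0.0, 0.0, 7.24]]
[[-37.2, 21.4, 6.0], [0.0, 0.0, 7.24]]
[[-34.2, 25.9, 6.0], [0.0, 0.0, 7.24]]
[[-30.7, 30.0, 6.0], [0.0, 0.0, 7.24]]
[[-26.6, 33.6, 6.0], [0.0, 0.0, 7.24]]
[[-22.2, 36.7, 6.0], [0.0, 0.0, 7.24]]
[[-17.4, 39.2, 6.0], [0.0, 0.0, 7.24]]
[[-12.3, 41.1, 6.0], [0.0, 0.0, 7.24]]
[[-7.0, 42.4, 6.0], [0.0, 0.0, 7.24]]
-- [ 0.566 -0.279  0.2  ]
```

Call:
play_rows([
  [1,[-45,-28,-3],[0,0,8]],
  [1,[-48,-22,-3],[0,0,8]],
  [1,[-51,-15,-3],[0,0,8]],
  [1,[-52.5,-7.5,-3],[0,0,8]],
  [1,[-53,0,-3],[0,0,8]],
])

```text
time: 0.78
position: [0.4146, 0.3694, 0.2463]
tool_rot: [-0.0, 0.534, 0.845, -0.0]
contact_force: [1.1, -0.1, 0.7]
finger_gap: 0.0852
```

Call:
play_rows([
  [1,[-52.5,7.5,-3],[0,0,8]],
  [1,[-51,14.5,-3],[0,0,8]],
  [1,[-48.5,21.5,-3],[0,0,8]],
  [1,[-45,28,-3],[0,0,8]],
  [1,[-40.5,34,-3],[0,0,8]],
])

```text
time: 1.4
position: [0.5613, 0.1489, 0.2614]
tool_rot: [-0.0, 0.791, 0.612, 0.0]
contact_force: [-0.2, -0.0, -0.3]
finger_gap: 0.0854
```

Call:
play_rows([
  [1,[0,0,0],[0,0,0]],
])

```text
time: 1.52
position: [0.5625, 0.1454, 0.2615]
tool_rot: [0.001, 0.793, 0.61, -0.0]
contact_force: [-0.9, 1.0, -0.6]
finger_gap: 0.0853
```

```bash
python3 - <<'E'
from h import *
o=r.observe();print(o['time'],o['position'],quat(o['tool_rot']).apply([1,0,0]),o['qd'].max())
np.save('pics/o1.npy',o,allow_pickle=True)
cv2.imwrite('pics/w1.png',get_image('wrist')[:,:,::-1])
print(proj(cam('wrist',o),[(.577,.1516,.151)]))
plan([((.566,-.279,.2),3,10)])
E
```

```text
1.525 [0.56253145 0.1454116  0.26152614] [ 0.25641519  0.96656561 -0.00147273] 0.01831729604280865
[[269.15455747 181.12266406]]
[[-41.2, 11.2, 6.1], [0.0, 0.0, 7.25]]
[[-39.5, 16.3, 6.2], [0.0, 0.0, 7.24]]
[[-37.1, 21.1, 6.1], [0.0, 0.0, 7.25]]
[[-34.2, 25.7, 6.2], [0.0, 0.0, 7.24]]
[[-30.7, 29.8, 6.1], [0.01, 0.0, 7.25]]
[[-26.7, 33.4, 6.1], [0.01, 0.0, 7.24]]
[[-22.2, 36.5, 6.2], [0.0, 0.01, 7.25]]
[[-17.5, 39.0, 6.1], [0.01, 0.0, 7.24]]
[[-12.4, 40.9, 6.2], [0.0, 0.01, 7.25]]
[[-7.1, 42.1, 6.1], [0.01, 0.0, 7.24]]
-- [ 0.566 -0.279  0.2  ]
```

View pics/w1.png

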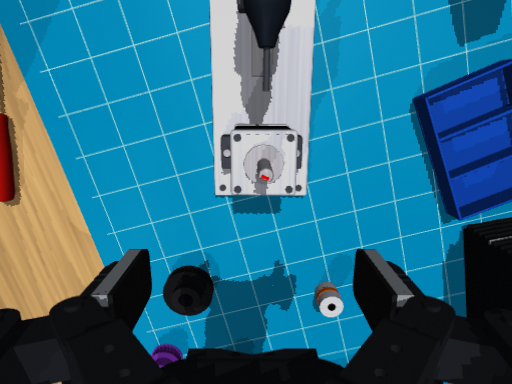

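The wrist view shows the motor with shaft end at about (265,174), predicted (269,181). Now on to the knob.

Call:
play_rows([
  [1,[-41,11,6],[0,0,7.25]],
  [1,[-39.5,16,6],[0,0,7.25]],
  [1,[-37,21,6],[0,0,7.25]],
  [1,[-34,25.5,6],[0,0,7.25]],
  [1,[-30.5,30,6],[0,0,7.25]],
])

```text
time: 2.2
position: [0.5633, -0.0618, 0.2309]
tool_rot: [-0.0, 0.942, 0.337, 0.0]
contact_force: [1.3, 0.0, 0.1]
finger_gap: 0.0856
```

Call:
play_rows([
  [1,[-26.5,33.5,6],[0,0,7.25]],
  [1,[-22,36.5,6],[0,0,7.25]],
  [1,[-17.5,39,6],[0,0,7.25]],
  [0.6,[-12.5,41,6],[0,0,7.25]],
  [0.6,[-7,42,6],[0,0,7.25]],
])

```text
time: 2.82
position: [0.5675, -0.2751, 0.2007]
tool_rot: [-0.001, 1.0, 0.027, -0.0]
contact_force: [0.3, 0.9, 1.2]
finger_gap: 0.0523
```

Call:
play_rows([
  [0.6,[0,0,0],[0,0,0]],
])

```text
time: 2.95
position: [0.5658, -0.278, 0.2004]
tool_rot: [0.0, 1.0, 0.026, -0.001]
contact_force: [-0.4, -0.6, -0.1]
finger_gap: 0.0514
```

```bash
python3 - <<'E'
from h import *
o=r.observe();print(o['time'],o['position'],quat(o['tool_rot']).apply([1,0,0]),o['finger_gap'])
np.save('pics/o2.npy',o,allow_pickle=True)
cv2.imwrite('pics/w2.png',get_image('wrist')[:,:,::-1])
w1=cv2.imread('pics/w1.png');w2=cv2.imread('pics/w2.png')
p=proj(cam('wrist',o),[(.566,-.279,.085)])[0];print(p)
x,y=(p-[60,75]).astype(int).clip(0);print(x,y)
a=cv2.resize(w2[y:y+150,x:x+133],(532,600),interpolation=cv2.INTER_CUBIC)
b=cv2.resize(w1[150:198,250:282],(260,390),interpolation=cv2.INTER_CUBIC)
c=np.zeros((600,800,3),np.uint8);c[:a.shape[0],:a.shape[1]]=a;c[:390,535:795]=b
cv2.imwrite('pics/b.png',c)
E
```

```text
2.95 [ 0.56583856 -0.27801833  0.20036748] [ 0.99868368  0.05125503 -0.00195945] 0.05139415021171093
[254.90143412 189.17173494]
194 114
```

View pics/b.png

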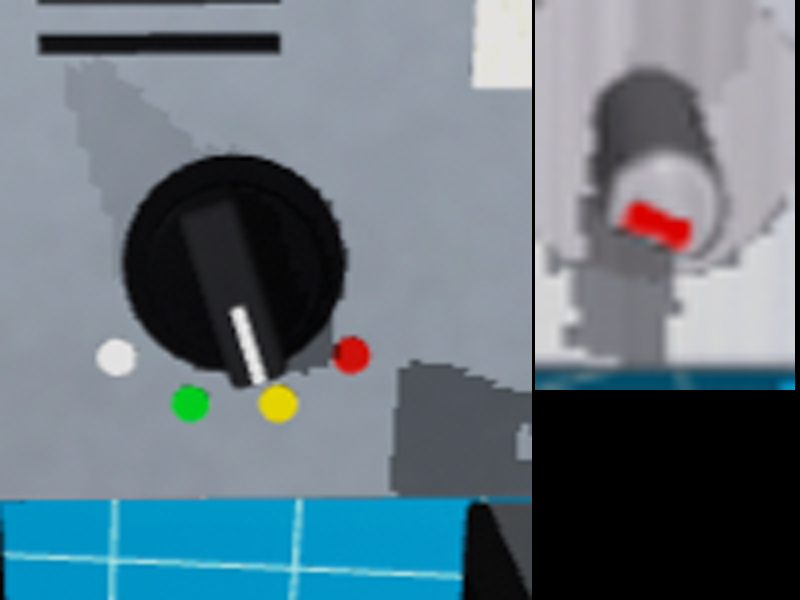

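```bash
python3 - <<'E'
from h import *
o=np.load('pics/o2.npy',allow_pickle=True).item();C=cam('wrist',o)
f=lambda l:[(194+x/4,114+y/4) for x,y in l]
b=onz(C,f([(180,215),(235,200),(290,375),(235,388)]),.085)
print(b[:,:2],b.mean(0)); v=b[0]+b[1]-b[2]-b[3];print('bar yaw',np.degrees(np.arctan2(v[1],v[0])),np.linalg.norm(v)/2)
d=onz(C,f([(116,357),(190,404),(278,404),(352,354)]),.056)[:,:2]
k=b.mean(0)[:2];print([ (np.linalg.norm(q-k).round(4),np.degrees(np.arctan2(*-(q-k)[::-1])).round(1)) for q in d])
# circle fit of dots
A=np.c_[2*d,np.ones(4)];s=np.linalg.lstsq(A,(d**2).sum(1),rcond=None)[0];print('dots centre',s[:2],np.sqrt(s[2]+s[:2]@s[:2]))
# shaft
o1=np.load('pics/o1.npy',allow_pickle=True).item();C1=cam('wrist',o1)
g=lambda l:[(250+(x-535)/8.125,150+y/8.125) for x,y in l]
q=onz(C1,g([(667,205),(657,226),(625,213),(688,243)]),.151);print('shaft',q)
v=q[3]-q[2];print('chord yaw',np.degrees(np.arctan2(v[1],v[0])))
print(proj(cam('top'),[q[0],q[1]]))
plan([((*k,.13),20.3,3),((*k,.070),20.3,3)])
E
```

```text
[[ 0.58244116 -0.26580725]
 [ 0.58591899 -0.27626044]
 [ 0.55117197 -0.28907714]
 [ 0.54787763 -0.27825773]] [ 0.56685244 -0.27735064  0.085     ]
bar yaw 20.029336775509623 0.03688625310595076
[(np.float64(0.0339), np.float64(-47.9)), (np.float64(0.0339), np.float64(-14.3)), (np.float64(0.0338), np.float64(19.5)), (np.float64(0.0331), np.float64(54.3))]
dots centre [ 0.56590336 -0.27694157] 0.03294673650259505
shaft [[0.57501809 0.15494938 0.151     ]
 [0.57361475 0.15323364 0.151     ]
 [0.57101622 0.15521566 0.151     ]
 [0.57603515 0.15089569 0.151     ]]
chord yaw -40.719741281229965
[[179.50274613 180.14282764]
 [180.10001261 180.6135736 ]]
[[0.1, 0.5, 23.5], [-0.01, 0.03, -5.71]]
[[-0.0, 0.5, 23.5], [-0.01, 0.02, -5.71]]
[[-0.1, 0.5, 23.6], [-0.01, 0.02, -5.71]]
-- [ 0.5668 -0.2773  0.13  ]
[[0.0, 0.0, 20.0], [-0.0, 0.0, -0.0]]
[[0.0, 0.0, 20.0], [-0.0, 0.0, -0.0]]
[[0.0, 0.1, 20.0], [-0.0, 0.0, -0.0]]
-- [ 0.5669 -0.2774  0.07  ]
```

Call:
play_rows([
  [0.6,[0,0.5,23.5],[0,0,-5.7]],
  [0.6,[0,0.5,23.5],[0,0,-5.7]],
  [0.6,[0,0.5,23.5],[0,0,-5.7]],
  [0.6,[0,0,30],[0,0,0]],
  [0.6,[0,0,30],[0,0,0]],
], force=40)

```text
time: 3.62
position: [0.5683, -0.2742, 0.0699]
tool_rot: [-0.001, 0.984, 0.178, 0.0]
contact_force: [-0.2, -0.1, -0.9]
finger_gap: 0.0513
```

Call:
play_rows([
  [0.6,[0,0,0],[0,0,0]],
  [0,[0,0,0],[0,0,0]],
  [0,[0,0,0],[0,0,0]],
  [0,[0,0,0],[0,0,0]],
  [0,[0,0,0],[0,0,0]],
])

```text
time: 4.25
position: [0.5683, -0.2779, 0.0725]
tool_rot: [0.001, 0.984, 0.176, 0.001]
contact_force: [1.3, -0.7, 7.4]
finger_gap: 0.0109
```

Call:
play_rows([
  [0,[0,0,-4],[0,0,0]],
  [0,[0,0,0],[0,0,8.6]],
  [0,[0,0,0],[0,0,8.6]],
  [0,[0,0,0],[0,0,8.6]],
  [0,[0,0,0],[0,0,8.6]],
])

```text
time: 4.88
position: [0.5679, -0.278, 0.0732]
tool_rot: [0.001, 0.992, -0.125, 0.001]
contact_force: [13.1, -9.3, -27.1]
finger_gap: 0.0104
```

Call:
play_rows([
  [0,[0,0,0],[0,0,1]],
  [0,[0,0,0],[0,0,0]],
  [0.6,[0,0,0],[0,0,0]],
  [0.6,[0,0,0],[0,0,0]],
  [0.6,[0,0,-40],[0,0,0]],
])

```text
time: 5.5
position: [0.5656, -0.2761, 0.1132]
tool_rot: [-0.001, 0.991, -0.132, -0.002]
contact_force: [0.1, 0.5, 0.3]
finger_gap: 0.0512
```

Call:
play_rows([
  [0.6,[0,0,-45],[0,0,0]],
  [0.6,[0,0,-45],[0,0,0]],
  [0.6,[0,0,0],[0,0,0]],
])

```text
time: 5.88
position: [0.5685, -0.2786, 0.2089]
tool_rot: [0.0, 0.991, -0.132, 0.003]
contact_force: [0.5, 0.0, -0.6]
finger_gap: 0.0512
```

```bash
python3 - <<'E'
from h import *
o=r.observe();print(o['time'],o['position'],quat(o['tool_rot']).apply([1,0,0]),o['finger_gap'])
np.save('pics/o3.npy',o,allow_pickle=True)
im=get_image('wrist')[:,:,::-1];cv2.imwrite('pics/w3.png',im)
C=cam('wrist',o);K=np.array([.5664,-.2772])
a=im.astype(int);hsv=cv2.cvtColor(np.ascontiguousarray(im),cv2.COLOR_BGR2HSV)
p=proj(C,[(*K,.085)])[0].astype(int);x0,y0=p-70
# white pointer: bright, unsaturated, on bar; list white blobs within 70px
m=((hsv[:,:,2]>190)&(hsv[:,:,1]<40)).astype(np.uint8)
n,l,s,c=cv2.connectedComponentsWithStats(m)
for i in range(1,n):
    if s[i,4]>8 and np.hypot(*(c[i]-p))<90:
        q=onz(C,[c[i]],.085)[0,:2]-K;print(c[i],s[i,4],q,np.degrees(np.arctan2(-q[1],-q[0])))
m=((hsv[:,:,0]>50)&(hsv[:,:,0]<75)&(hsv[:,:,1]>150)).astype(np.uint8)
yy,xx=np.nonzero(m);q=onz(C,[(xx.mean(),yy.mean())],.056)[0,:2]-K;print('green',len(xx),q,np.degrees(np.arctan2(-q[1],-q[0])))
E
```

```text
5.875 [ 0.56849272 -0.27863109  0.20893839] [ 0.96521152 -0.26139873  0.00611728] 0.051225061051204425
[251.51351351 202.24324324] 37 [-0.00971542  0.0033661 ] -19.10968534927907
[231.78125  211.859375] 64 [-0.01346333  0.02129046] -57.69219831616704
green 60 [-0.03189521  0.0085809 ] -15.057976145379406
```

The pointer now lies at the green dot (-19° against -15°) and the knob is released. Next, the shaft.

```bash
python3 - <<'E'
from h import *
plan([((.576,.153,.23),140,16)])
E
```

```text
[[-6.5, -26.1, -1.5], [0.01, -0.01, -9.7]]
[[-2.0, -26.9, -1.5], [0.01, -0.01, -9.7]]
[[2.5, -26.8, -1.4], [0.01, -0.01, -9.7]]
[[7.0, -26.0, -1.4], [0.01, -0.0, -9.7]]
[[11.3, -24.5, -1.4], [0.01, -0.0, -9.69]]
[[15.2, -22.2, -1.4], [0.01, -0.0, -9.7]]
[[18.8, -19.3, -1.5], [0.02, -0.0, -9.69]]
[[21.7, -15.9, -1.4], [0.02, -0.01, -9.7]]
[[24.1, -12.0, -1.4], [0.01, -0.01, -9.69]]
[[25.8, -7.8, -1.5], [0.01, -0.0, -9.7]]
[[26.7, -3.3, -1.4], [0.02, -0.0, -9.69]]
[[26.9, 1.2, -1.5], [0.02, -0.01, -9.7]]
[[26.3, 5.8, -1.4], [0.01, -0.0, -9.69]]
[[25.0, 10.1, -1.5], [0.02, -0.01, -9.7]]
[[22.9, 14.1, -1.4], [0.01, -0.0, -9.69]]
[[20.2, 17.8, -1.5], [0.02, -0.01, -9.7]]
-- [0.576 0.153 0.23 ]
```

Call:
play_rows([
  [0.6,[-6.5,-26,-1.5],[0,0,-9.7]],
  [0.6,[-2,-27,-1.5],[0,0,-9.7]],
  [0.6,[2.5,-27,-1.5],[0,0,-9.7]],
  [0.6,[7,-26,-1.5],[0,0,-9.7]],
  [0.6,[11.5,-24.5,-1.5],[0,0,-9.7]],
])

```text
time: 6.55
position: [0.5692, -0.1412, 0.2112]
tool_rot: [-0.0, 0.957, 0.29, -0.001]
contact_force: [0.6, -0.6, 0.3]
finger_gap: 0.0516
```

Call:
play_rows([
  [0.6,[15,-22,-1.5],[0,0,-9.7]],
  [0.6,[19,-19.5,-1.5],[0,0,-9.7]],
  [0.6,[21.5,-16,-1.5],[0,0,-9.7]],
  [0.6,[24,-12,-1.5],[0,0,-9.7]],
  [0.6,[26,-8,-1.5],[0,0,-9.7]],
])

```text
time: 7.18
position: [0.5712, -0.0067, 0.2187]
tool_rot: [-0.001, 0.754, 0.657, -0.001]
contact_force: [-0.1, 0.6, -0.4]
finger_gap: 0.0515
```

Call:
play_rows([
  [0.5,[26.5,-3.5,-1.5],[0,0,-9.7]],
  [0.5,[27,1,-1.5],[0,0,-9.7]],
  [0.5,[26.5,6,-1.5],[0,0,-9.7]],
  [0.5,[25,10,-1.5],[0,0,-9.7]],
  [0.5,[23,14,-1.5],[0,0,-9.7]],
])

```text
time: 7.8
position: [0.5732, 0.1279, 0.2261]
tool_rot: [-0.001, 0.417, 0.909, -0.001]
contact_force: [0.7, -0.5, -0.2]
finger_gap: 0.0428
```

Call:
play_rows([
  [0.5,[20,18,-1.5],[0,0,-9.7]],
  [0.5,[0,0,0],[0,0,0]],
])

```text
time: 8.05
position: [0.5737, 0.1565, 0.2275]
tool_rot: [-0.001, 0.339, 0.941, -0.0]
contact_force: [0.6, 0.1, -0.0]
finger_gap: 0.0427
```

```bash
python3 - <<'E'
from h import *
o=r.observe();print(o['time'],o['position'],quat(o['tool_rot']).apply([1,0,0]),o['finger_gap'])
np.save('pics/o4.npy',o,allow_pickle=True)
im=get_image('wrist')[:,:,::-1];cv2.imwrite('pics/w4.png',im)
C=cam('wrist',o)
p=proj(C,[(.576,.153,.151)])[0];x,y=(p-[50,40]).astype(int);print(p,x,y)
cv2.imwrite('pics/c.png',cv2.resize(im[y:y+75,x:x+100],(800,600),interpolation=cv2.INTER_CUBIC))
E
```

```text
8.05 [0.57367992 0.1565396  0.22746644] [-0.76992039  0.63813733  0.00183074] 0.04265134508251926
[249.13354782 212.92327657] 199 172
```

View pics/c.png

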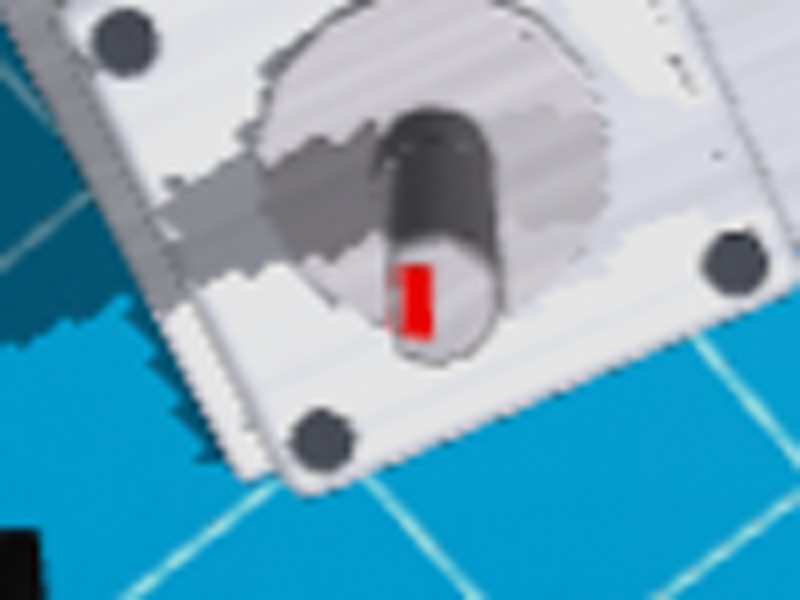

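The end disc is centred at about (437,299) in the crop, with the flat facing image left (tool −y), so the jaws are aligned with it.

```bash
python3 - <<'E'
from h import *
o=np.load('pics/o4.npy',allow_pickle=True).item();C=cam('wrist',o)
q=onz(C,[(253.6,209.4),(199+437/8-8,209.4)],.151);print(q,np.linalg.norm(q[0]-q[1]))
im=cv2.imread('pics/w4.png')[172:247,199:299]
s=q[0]; print('motor bolts centre?')
# boss/motor plane z=.102 bolts in crop: (125,40),(735,262),(322,440)
b=onz(C,[(199+x/8,172+y/8) for x,y in[(125,40),(735,262),(322,440)]],.102);print(b,(b[0]+b[1])/2)
plan([((*s[:2],.125),140.3,5)])
E
```

```text
[[0.57599746 0.15694721 0.151     ]
 [0.57254404 0.15277511 0.151     ]] 0.005415944281614022
motor bolts centre?
[[0.54699507 0.14029268 0.102     ]
 [0.60485    0.17338104 0.102     ]
 [0.59259932 0.12783298 0.102     ]] [0.57592253 0.15683686 0.102     ]
[[-0.0, 0.7, 20.5], [-0.02, -0.01, -0.04]]
[[-0.0, 0.6, 20.5], [-0.02, -0.01, -0.05]]
[[-0.0, 0.7, 20.5], [-0.02, -0.01, -0.04]]
[[-0.0, 0.6, 20.5], [-0.02, -0.02, -0.05]]
[[-0.1, 0.6, 20.6], [-0.02, -0.01, -0.04]]
-- [0.576  0.1569 0.125 ]
```

Call:
play_rows([
  [0.5,[0,1.5,20.5],[0,0,0]],
  [0.5,[0,1,20.5],[0,0,0]],
  [0.5,[0,1,20.5],[0,0,0]],
  [0.5,[0,0.5,20.5],[0,0,0]],
  [0.5,[0,0.5,20.5],[0,0,0]],
], force=30)

```text
time: 8.72
position: [0.5773, 0.1557, 0.1251]
tool_rot: [-0.0, 0.343, 0.939, -0.001]
contact_force: [0.7, 0.3, -0.2]
finger_gap: 0.0427
```

Call:
play_rows([
  [0.5,[0,0,0],[0,0,0]],
  [0,[0,0,0],[0,0,0]],
  [0,[0,0,0],[0,0,0]],
  [0,[0,0,0],[0,0,0]],
  [0,[0,0,0],[0,0,0]],
])

```text
time: 9.35
position: [0.5773, 0.1561, 0.1274]
tool_rot: [-0.0, 0.342, 0.94, -0.0]
contact_force: [-5.4, -4.4, 7.3]
finger_gap: 0.0084
```

```bash
python3 - <<'E'
from h import *
o=r.observe();x=quat(o['tool_rot']).apply([1,0,0]);yaw=np.degrees(np.arctan2(x[1],x[0]))
print(o['time'],o['position'],yaw,o['finger_gap'],o['contact_force'],o['ft_torque'],o['joint_positions'])
E
```

```text
9.35 [0.57730543 0.15609755 0.12736257] 139.98439363585015 0.008361252544175224 [-5.38460569 -4.40953918  7.34658733] [-0.88831102  1.14123295  0.08232934] [-0.6589578   0.31570402  0.38707833  1.73848829 -0.13040347  1.11374039
  0.64104125]
```

Call:
play_rows([
  [0,[0,-1,-2],[0,0,0]],
  [0,[-0.2,0,0],[0,0,10.3]],
  [0,[-0.2,0,0],[0,0,10.3]],
])

```text
time: 9.72
position: [0.5772, 0.1555, 0.1276]
tool_rot: [0.0, 0.507, 0.862, -0.001]
contact_force: [3.2, -2.0, -11.0]
finger_gap: 0.0083
```

```bash
python3 - <<'E'
from h import *
o=r.observe();x=quat(o['tool_rot']).apply([1,0,0]);yaw=np.degrees(np.arctan2(x[1],x[0]))
print(o['time'],o['position'],yaw,o['finger_gap'],quat(o['tool_rot']).inv().apply(o['contact_force']),o['ft_torque'],o['joint_positions'][6])
E
```

```text
9.725 [0.57722617 0.1555433  0.12763312] 119.08887648659325 0.00827386108333801 [-3.25433969  1.79825363 11.0325567 ] [-0.29449705 -0.73779844  0.0589165 ] 0.29400976335474693
```

Call:
play_rows([
  [0,[-0.2,0,1],[0,0,10.3]],
  [0,[-0.2,0,0],[0,0,10.3]],
  [0,[-0.2,0,0],[0,0,10.3]],
  [0,[-0.2,0,0],[0,0,10.3]],
  [0,[-0.2,0,0],[0,0,10.3]],
])

```text
time: 10.35
position: [0.5771, 0.1546, 0.1275]
tool_rot: [0.0, 0.831, 0.556, -0.001]
contact_force: [-2.5, -3.0, -1.3]
finger_gap: 0.0087
```

Call:
play_rows([
  [0,[-0.2,0,0],[0,0,10.3]],
  [0,[-0.2,0,0],[0,0,10.3]],
  [0,[-0.2,0,0],[0,0,10.3]],
  [0,[-0.2,0,0],[0,0,10.3]],
  [0,[-0.2,0,0],[0,0,10.3]],
])

```text
time: 10.98
position: [0.5761, 0.1542, 0.1275]
tool_rot: [0.0, 0.99, 0.14, -0.001]
contact_force: [-3.4, -2.5, -0.5]
finger_gap: 0.0087
```

Call:
play_rows([
  [0,[-0.2,0,0],[0,0,10.3]],
  [0,[-0.2,0,0],[0,0,10.3]],
  [0,[-0.2,0,0],[0,0,10.3]],
  [0,[0,0,0],[0,0,0]],
])

```text
time: 11.48
position: [0.5755, 0.1544, 0.1275]
tool_rot: [0.0, 0.992, -0.126, -0.001]
contact_force: [-4.4, -1.7, 2.0]
finger_gap: 0.0082
```

```bash
python3 - <<'E'
from h import *
o=r.observe();x=quat(o['tool_rot']).apply([1,0,0]);yaw=np.degrees(np.arctan2(x[1],x[0]))
print(o['time'],o['position'],yaw,o['finger_gap'],quat(o['tool_rot']).inv().apply(o['contact_force']),o['ft_torque'],o['joint_positions'][6])
E
```

```text
11.475 [0.57552288 0.15437692 0.12749375] -14.421856753031578 0.008223540404991047 [-3.84858273  2.78733051 -1.97207542] [-0.60718797  1.06509752 -0.00505069] -1.8733802421597783
```

Call:
play_rows([
  [0.5,[0,0,0],[0,0,0]],
  [0.5,[0,0,0],[0,0,0]],
  [0.5,[0,0,-35],[0,0,0]],
  [0.5,[0,0,-35],[0,0,0]],
  [0.5,[0,0,-32],[0,0,0]],
])

```text
time: 12.1
position: [0.5766, 0.1547, 0.2309]
tool_rot: [-0.0, 0.992, -0.125, 0.001]
contact_force: [0.1, 0.8, -0.5]
finger_gap: 0.0424
```

Call:
play_rows([
  [0.5,[0,0,0],[0,0,0]],
])

```text
time: 12.22
position: [0.5778, 0.1548, 0.2321]
tool_rot: [-0.001, 0.992, -0.125, 0.002]
contact_force: [-0.3, 1.0, -0.4]
finger_gap: 0.0431
```

```bash
python3 - <<'E'
from h import *
o=r.observe();print(o['time'],o['position'],o['finger_gap'])
np.save('pics/o5.npy',o,allow_pickle=True)
im=get_image('wrist')[:,:,::-1];cv2.imwrite('pics/w5.png',im)
C=cam('wrist',o);a=im.astype(int)
p=proj(C,[(.5761,.1555,.151)])[0];print(p)
m=(a[:,:,2]-a[:,:,1]>80)&(a[:,:,2]-a[:,:,0]>80);yy,xx=np.nonzero(m);k=np.hypot(xx-p[0],yy-p[1])<25;xx,yy=xx[k],yy[k]
pts=onz(C,np.c_[xx,yy],.151)[:,:2];c=pts.mean(0)-[.5761,.1555];print(len(xx),c,np.degrees(np.arctan2(c[1],c[0])))
rc=cv2.minAreaRect((pts*1e4).astype(np.float32));print(rc)
plan([((.459,-.137,.18),85,10)])
E
```

```text
12.225 [0.57781486 0.15482072 0.23207821] 0.04310166323202179
[253.69641981 204.50805539]
44 [-0.00077631  0.00280346] 105.47798300821951
((5753.25048828125, 1583.396484375), (27.750537872314453, 65.17158508300781), 75.65318298339844)
[[-4.2, 31.2, 5.0], [0.0, -0.02, -9.94]]
[[-9.5, 30.0, 5.0], [-0.0, -0.02, -9.94]]
[[-14.5, 27.9, 5.0], [-0.0, -0.02, -9.94]]
[[-19.2, 25.0, 5.0], [-0.0, -0.02, -9.94]]
[[-23.2, 21.3, 5.0], [-0.0, -0.02, -9.94]]
[[-26.5, 17.0, 5.0], [-0.0, -0.02, -9.94]]
[[-29.0, 12.2, 5.0], [-0.0, -0.01, -9.93]]
[[-30.7, 7.0, 5.0], [-0.0, -0.02, -9.94]]
[[-31.5, 1.6, 5.0], [-0.01, -0.01, -9.93]]
[[-31.2, -3.9, 5.0], [0.0, -0.02, -9.94]]
-- [ 0.459 -0.137  0.18 ]
```

The flat's paint now lies on the driver side, with its edge normal at about 75.6° (driver direction 75.2°). On to the pulley.

Call:
play_rows([
  [0.8,[-4,31,5],[0,0,-10]],
  [0.8,[-9.5,30,5],[0,0,-10]],
  [0.8,[-14.5,28,5],[0,0,-10]],
  [0.8,[-19,25,5],[0,0,-10]],
  [0.8,[-23,21,5],[0,0,-10]],
])

```text
time: 12.9
position: [0.5169, 0.0082, 0.2032]
tool_rot: [-0.0, 0.951, 0.308, -0.0]
contact_force: [0.6, -0.4, -0.3]
finger_gap: 0.0681
```

Call:
play_rows([
  [0.8,[-26.5,17,5],[0,0,-10]],
  [0.8,[-29,12,5],[0,0,-10]],
  [0.8,[-30.5,7,5],[0,0,-10]],
  [0.8,[-31.5,1.5,5],[0,0,-10]],
  [0.8,[-31,-4,5],[0,0,-10]],
])

```text
time: 13.52
position: [0.4587, -0.1374, 0.1784]
tool_rot: [-0.0, 0.732, 0.682, -0.0]
contact_force: [-0.0, 0.3, -0.0]
finger_gap: 0.0683
```

Call:
play_rows([
  [0.8,[0,0,0],[0,0,0]],
])

```text
time: 13.65
position: [0.4581, -0.1386, 0.1784]
tool_rot: [-0.001, 0.734, 0.679, -0.0]
contact_force: [-0.7, 1.5, 0.1]
finger_gap: 0.0682
```

```bash
python3 - <<'E'
from h import *
o=r.observe();print(o['time'],o['position'],o['finger_gap'],quat(o['tool_rot']).apply([1,0,0]))
np.save('pics/o6.npy',o,allow_pickle=True)
im=get_image('wrist')[:,:,::-1];cv2.imwrite('pics/w6.png',im)
C=cam('wrist',o)
p=proj(C,[(.459,-.137,.031)])[0];x,y=(p-[60,45]).astype(int);print(p,x,y)
cv2.imwrite('pics/d.png',cv2.resize(im[y:y+90,x:x+120],(800,600),interpolation=cv2.INTER_CUBIC))
E
```

```text
13.65 [ 0.45812163 -0.1386338   0.17837763] 0.06817234782778131 [7.86503231e-02 9.96902245e-01 2.03181862e-04]
[253.7992739  180.81242718] 193 135
```

View pics/d.png

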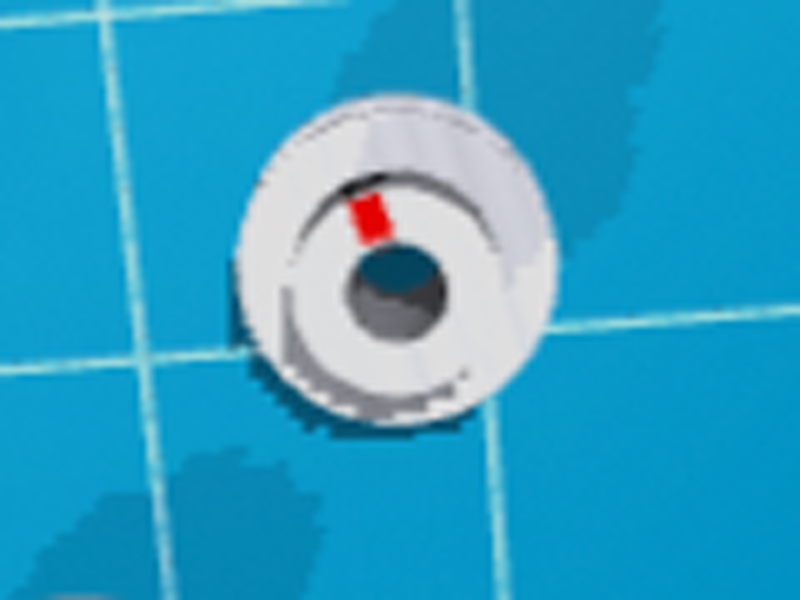

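Pulley hub centre is at about (397,292) in the crop, with the red mark at (371,219), about 19° off tool x.

```bash
python3 - <<'E'
from h import *
o=np.load('pics/o6.npy',allow_pickle=True).item();C=cam('wrist',o)
s=120/800;f=lambda x,y:(193+x*s,135+y*s)
im=cv2.imread('pics/w6.png').astype(int)[135:225,193:313]
m=(im[:,:,2]-im[:,:,1]>80)&(im[:,:,2]-im[:,:,0]>80);yy,xx=np.nonzero(m)
q=onz(C,[f(397,293),f(397,290),(193+xx.mean(),135+yy.mean()),f(292,290),f(502,290)],.031)
d=q[2]-q[0];print(q,np.linalg.norm(q[4]-q[3]),np.linalg.norm(d),np.degrees(np.arctan2(d[1],d[0])),np.degrees(np.arctan2(*(q[2]-q[1])[1::-1])))
pts=onz(C,np.c_[xx+193,yy+135],.031)[:,:2]
print(cv2.minAreaRect((pts*1e4).astype(np.float32)))
yaw=np.degrees(np.arctan2(d[1],d[0]));c=(q[0]+q[1])/2
print(yaw);plan([((*c[:2],.06),yaw,4),((*c[:2],.020),yaw,3)])
E
```

```text
[[ 0.4580372  -0.13524605  0.031     ]
 [ 0.45806854 -0.13484366  0.031     ]
 [ 0.45498905 -0.12467374  0.031     ]
 [ 0.44431752 -0.13376904  0.031     ]
 [ 0.47181796 -0.13591908  0.031     ]] 0.02758435907433125 0.011002956647319985 106.08304705890863 106.84650078072892
((4549.91357421875, -1246.3594970703125), (44.0463981628418, 61.218502044677734), 13.661368370056152)
106.08304705890863
[[0.5, -0.2, 29.7], [-0.01, -0.01, -5.17]]
[[0.5, -0.2, 29.7], [-0.01, -0.01, -5.17]]
[[0.5, -0.2, 29.6], [-0.01, -0.0, -5.17]]
[[0.6, -0.1, 29.7], [-0.01, -0.01, -5.16]]
-- [ 0.4581 -0.135   0.06  ]
[[-0.0, 0.0, 13.3], [-0.0, 0.0, -0.0]]
[[-0.0, 0.0, 13.3], [-0.0, 0.0, -0.0]]
[[-0.0, 0.0, 13.4], [-0.0, 0.0, -0.0]]
-- [ 0.458 -0.135  0.02 ]
```

Call:
play_rows([
  [0.6,[0.5,0,29.5],[0,0,-5]],
  [0.6,[0.5,0,29.5],[0,0,-5]],
  [0.6,[0.5,0,29.5],[0,0,-5]],
  [0.6,[0.5,0,29.5],[0,0,-5]],
  [0.6,[0,0,20],[0,0,0]],
], force=50)

```text
time: 14.32
position: [0.4592, -0.1334, 0.0395]
tool_rot: [-0.001, 0.605, 0.797, -0.001]
contact_force: [-0.2, -0.0, -0.4]
finger_gap: 0.0514
```

Call:
play_rows([
  [0.6,[0,0,20.5],[0,0,0]],
  [0.6,[0,0,0],[0,0,0]],
  [0,[0,0,0],[0,0,0]],
  [0,[0,0,0],[0,0,0]],
  [0,[0,0,0],[0,0,0]],
])

```text
time: 14.95
position: [0.4602, -0.1345, 0.0217]
tool_rot: [0.0, 0.605, 0.796, 0.001]
contact_force: [-1.8, 0.5, 7.5]
finger_gap: 0.0251
```

```bash
python3 - <<'E'
from h import *
o=r.observe();x=quat(o['tool_rot']).apply([1,0,0])
print(o['time'],o['position'],np.degrees(np.arctan2(x[1],x[0])),o['finger_gap'],quat(o['tool_rot']).inv().apply(o['contact_force']))
E
```

```text
14.95 [ 0.46023012 -0.13451573  0.02170226] 105.56126742311994 0.02507372956645297 [ 1.00648555 -1.56048806 -7.48862896]
```

Gripped. To fix the pulley's position along the pad direction, which the squeeze doesn't centre, I'll centre it with a squeeze turned 90° and then regrip.

Call:
play_rows([
  [0.6,[0,0,0],[0,0,0]],
  [0.6,[0,0,0],[0,0,0]],
  [0.6,[0,0,-30],[0,0,0]],
  [0.6,[0,0,0],[0,0,10]],
  [0.6,[0,0,0],[0,0,10]],
])

```text
time: 15.58
position: [0.4598, -0.1347, 0.0512]
tool_rot: [0.0, 0.736, 0.677, 0.001]
contact_force: [-0.4, -0.8, -0.3]
finger_gap: 0.0517
```

Call:
play_rows([
  [0.6,[0,0,0],[0,0,10]],
  [0.6,[0,0,0],[0,0,10]],
  [0.6,[0,0,0],[0,0,10]],
  [0.6,[0,0,0],[0,0,10]],
  [0.6,[0,0,0],[0,0,10]],
])

```text
time: 16.2
position: [0.4596, -0.1347, 0.0509]
tool_rot: [-0.0, 0.953, 0.303, 0.0]
contact_force: [-0.2, -0.4, 0.0]
finger_gap: 0.0515
```

Call:
play_rows([
  [0.6,[0,0,0],[0,0,10]],
  [0.6,[0,0,0],[0,0,10]],
  [0.6,[0,0,30],[0,0,0]],
  [0.6,[0,0,0],[0,0,0]],
  [0,[0,0,0],[0,0,0]],
], force=20)

```text
time: 16.82
position: [0.4597, -0.1351, 0.0215]
tool_rot: [0.0, 0.991, 0.135, 0.0]
contact_force: [0.4, 0.2, 0.3]
finger_gap: 0.0344
```

Call:
play_rows([
  [0,[0,0,0],[0,0,0]],
  [0,[0,0,0],[0,0,0]],
])

```text
time: 17.08
position: [0.46, -0.135, 0.0217]
tool_rot: [-0.0, 0.991, 0.135, 0.001]
contact_force: [-2.9, -0.8, 7.6]
finger_gap: 0.0268
```

```bash
python3 - <<'E'
from h import *
o=r.observe();x=quat(o['tool_rot']).apply([1,0,0])
print(o['time'],o['position'],np.degrees(np.arctan2(x[1],x[0])),o['finger_gap'],quat(o['tool_rot']).inv().apply(o['contact_force']))
E
```

```text
17.075 [ 0.4599633 -0.135036   0.0217273] 15.554470292160833 0.026841934714799984 [-3.02836687 -0.05006115 -7.55743392]
```

Call:
play_rows([
  [0.6,[0,0,0],[0,0,0]],
  [0.6,[0,0,0],[0,0,0]],
  [0.6,[0,0,-30],[0,0,0]],
  [0.6,[0,0,0],[0,0,-10]],
  [0.6,[0,0,0],[0,0,-10]],
])

```text
time: 17.7
position: [0.4598, -0.1346, 0.0511]
tool_rot: [0.0, 0.951, 0.308, 0.0]
contact_force: [0.1, 0.5, -1.5]
finger_gap: 0.0512
```

Call:
play_rows([
  [0.6,[0,0,0],[0,0,-10]],
  [0.6,[0,0,0],[0,0,-10]],
  [0.6,[0,0,0],[0,0,-10]],
  [0.6,[0,0,0],[0,0,-10]],
  [0.6,[0,0,0],[0,0,-10]],
])

```text
time: 18.32
position: [0.4596, -0.1347, 0.0509]
tool_rot: [0.0, 0.732, 0.681, 0.0]
contact_force: [-0.1, -0.2, -0.4]
finger_gap: 0.0509
```

Call:
play_rows([
  [0.6,[0,0,0],[0,0,-10]],
  [0.6,[0,0,0],[0,0,-10]],
  [0.6,[0,0,15],[0,0,0]],
  [0.6,[0,0,16],[0,0,0]],
  [0.6,[0,0,0],[0,0,0]],
], force=50)

```text
time: 18.95
position: [0.4582, -0.1348, 0.0183]
tool_rot: [-0.001, 0.606, 0.795, -0.001]
contact_force: [-0.5, -0.5, 0.5]
finger_gap: 0.0514
```

Call:
play_rows([
  [0,[0,0,0],[0,0,0]],
  [0,[0,0,0],[0,0,0]],
  [0,[0,0,0],[0,0,0]],
  [0,[0,0,0],[0,0,0]],
])

```text
time: 19.45
position: [0.4598, -0.1349, 0.0203]
tool_rot: [0.0, 0.605, 0.796, 0.0]
contact_force: [-1.9, -1.0, 5.8]
finger_gap: 0.0256
```

```bash
python3 - <<'E'
from h import *
o=r.observe();M=quat(o['tool_rot']);x=M.apply([1,0,0])
print(o['time'],o['position'],np.degrees(np.arctan2(x[1],x[0])),o['finger_gap'],M.inv().apply(o['contact_force']))
print('pulley in tool',M.inv().apply(np.array([.45996,-.13504,o['position'][2]])-o['position']))
E
```

```text
19.45 [ 0.45984439 -0.13492078  0.02026232] 105.53452819139119 0.025573150382207883 [-0.4329101  -2.05086619 -5.8287061 ]
pulley in tool [-1.45821689e-04  7.94545708e-05  7.87115636e-08]
```

```bash
python3 - <<'E'
from h import *
o=r.observe();p=o['position']
plan([((p[0],p[1],.12),105.5,4),((.5761,.1555,.195),75.3,10)])
E
```

```text
[[-0.0, 0.0, -24.9], [0.01, 0.0, 0.01]]
[[-0.0, 0.0, -24.9], [0.01, 0.0, 0.01]]
[[-0.0, 0.0, -25.0], [0.01, 0.0, 0.01]]
[[-0.0, 0.0, -24.9], [0.01, 0.01, 0.0]]
-- [ 0.4598 -0.1349  0.12  ]
[[24.9, 19.0, -7.5], [0.0, -0.0, 3.02]]
[[25.8, 17.6, -7.5], [0.0, -0.0, 3.02]]
[[26.7, 16.2, -7.5], [0.0, -0.0, 3.02]]
[[27.6, 14.8, -7.5], [0.0, -0.0, 3.02]]
[[28.3, 13.4, -7.5], [0.0, -0.0, 3.02]]
[[29.0, 11.8, -7.5], [0.0, -0.0, 3.02]]
[[29.5, 10.3, -7.5], [0.0, -0.0, 3.02]]
[[30.0, 8.7, -7.5], [0.0, -0.0, 3.02]]
[[30.5, 7.2, -7.5], [0.0, -0.0, 3.02]]
[[30.8, 5.5, -7.5], [0.0, -0.0, 3.02]]
-- [0.5761 0.1555 0.195 ]
```

Call:
play_rows([
  [0,[0,0,-10],[0,0,0]],
  [0,[0,0,-30],[0,0,0]],
  [0,[0,0,-30],[0,0,0]],
  [0,[0,0,-30],[0,0,0]],
  [0,[25,19,-7.5],[0,0,3]],
])

```text
time: 20.08
position: [0.4718, -0.1072, 0.1297]
tool_rot: [0.001, 0.628, 0.779, 0.002]
contact_force: [0.3, 0.4, -0.8]
finger_gap: 0.0259
```

Call:
play_rows([
  [0,[26,17.5,-7.5],[0,0,3]],
  [0,[26.5,16,-7.5],[0,0,3]],
  [0,[27.5,15,-7.5],[0,0,3]],
  [0,[28.5,13.5,-7.5],[0,0,3]],
  [0,[29,12,-7.5],[0,0,3]],
])

```text
time: 20.7
position: [0.5294, 0.0408, 0.1656]
tool_rot: [0.0, 0.723, 0.691, 0.0]
contact_force: [0.4, -0.4, -0.6]
finger_gap: 0.0253
```

Call:
play_rows([
  [0,[29.5,10.5,-7.5],[0,0,3]],
  [0,[30,8.5,-7.5],[0,0,3]],
  [0,[30.5,7,-7.5],[0,0,3]],
  [0,[31,5.5,-3],[0,0,3]],
  [0,[0,0,0],[0,0,0]],
])

```text
time: 21.32
position: [0.5753, 0.1594, 0.1906]
tool_rot: [0.0, 0.789, 0.614, 0.0]
contact_force: [0.3, -0.4, -0.9]
finger_gap: 0.0254
```

```bash
python3 - <<'E'
from h import *
o=r.observe();M=quat(o['tool_rot']);x=M.apply([1,0,0])
print(o['time'],o['position'],np.degrees(np.arctan2(x[1],x[0])),o['finger_gap'],o['contact_force'],M.as_matrix()[:,2])
np.save('pics/o7.npy',o,allow_pickle=True)
im=get_image('wrist')[:,:,::-1];cv2.imwrite('pics/w7.png',im)
C=cam('wrist',o)
ht=o['position']+M.apply([-.00015,0,-.0107]);p=proj(C,[ht])[0];print(p)
a=im.astype(int);m=(a[:,:,2]-a[:,:,1]>80)&(a[:,:,2]-a[:,:,0]>80);yy,xx=np.nonzero(m);k=np.hypot(xx-p[0],yy-p[1])<70;xx,yy=xx[k],yy[k]
q=onz(C,[(xx.mean(),yy.mean())],ht[2])[0];print('mark in tool',M.inv().apply(q-ht),len(xx))
cv2.imwrite('pics/e.png',cv2.resize(im[int(p[1])-110:int(p[1])+80,int(p[0])-110:int(p[0])+110],(660,570),interpolation=cv2.INTER_CUBIC))
E
```

```text
21.325 [0.57529408 0.15939221 0.19060684] 75.75067776541758 0.025423299000777454 [ 0.25363771 -0.359931   -0.85266072] [ 4.66856647e-04 -2.19709851e-04 -9.99999867e-01]
[254.20721773 268.01470695]
mark in tool [ 1.13717907e-02 -9.70169625e-04 -1.60632144e-06] 151
```

View pics/e.png

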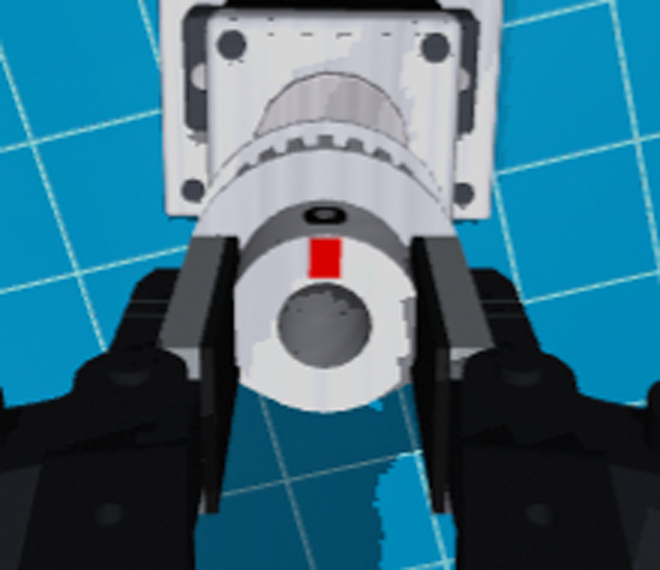

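The pulley is held with its bore at about (325,325) in the crop and the mark and screw straight along tool x. Next I settle and align over the shaft.

Call:
play_rows([
  [0,[0,0,0],[0,0,0]],
  [0,[0,0,0],[0,0,0]],
])

```text
time: 21.62
position: [0.5749, 0.1553, 0.1905]
tool_rot: [-0.0, 0.791, 0.612, 0.0]
contact_force: [0.6, -0.1, -0.6]
finger_gap: 0.0259
```

```bash
cat >> h.py <<'E'
def st(A=(.5761,.1555)):
    o=r.observe();M=quat(o['tool_rot']);x=M.apply([1,0,0])
    e=np.array([A[0],A[1],0])-M.apply([-.00015,0,0])-o['position'];e[2]=0
    print(round(o['time'],2),o['position'].round(4),'yaw',np.degrees(np.arctan2(x[1],x[0])).round(2),'gap',round(o['finger_gap'],4),'F tool',M.inv().apply(o['contact_force']).round(1),'shift to axis mm',(M.inv().apply(e)*1e3).round(2),'underside',round(o['position'][2]-.0203,4),'tilt',M.as_matrix()[:2,2].round(4))
E
python3 -c "
from h import *
st()"
```

```text
21.62 [0.5749 0.1553 0.1905] yaw 75.49 gap 0.0259 F tool [0.  0.6 0.6] shift to axis mm [ 0.63  1.09 -0.  ] underside 0.1702 tilt [-0.0001  0.0002]
```

Call:
play_rows([
  [0,[0.6,1.1,0],[0,0,0]],
  [0,[0,0,0],[0,0,0]],
  [0,[0,0,0],[0,0,0]],
])

```text
time: 22.0
position: [0.5763, 0.1565, 0.1903]
tool_rot: [0.0, 0.79, 0.613, -0.0]
contact_force: [0.0, 0.7, -0.7]
finger_gap: 0.0253
```

```bash
python3 -c "
from h import *
st()"
```

```text
22.0 [0.5763 0.1565 0.1903] yaw 75.55 gap 0.0253 F tool [ 0.7 -0.2  0.7] shift to axis mm [-0.91  0.02  0.  ] underside 0.17 tilt [-0. -0.]
```

Call:
play_rows([
  [0,[0,0,0],[0,0,0]],
])

```text
time: 22.12
position: [0.5763, 0.1566, 0.1903]
tool_rot: [0.0, 0.79, 0.613, -0.0]
contact_force: [-0.1, -0.4, -1.0]
finger_gap: 0.0254
```

Call:
play_rows([
  [0,[0,0,0],[0,0,0]],
])

```text
time: 22.25
position: [0.5763, 0.1567, 0.1903]
tool_rot: [0.0, 0.79, 0.613, -0.0]
contact_force: [-0.1, 0.6, -0.8]
finger_gap: 0.0255
```

Call:
play_rows([
  [0,[0,0,0],[0,0,0]],
])

```text
time: 22.38
position: [0.5763, 0.1567, 0.1903]
tool_rot: [0.0, 0.79, 0.613, 0.0]
contact_force: [-0.2, 0.0, 0.0]
finger_gap: 0.0256
```

Call:
play_rows([
  [0,[0,0,0],[0,0,0]],
])

```text
time: 22.5
position: [0.5763, 0.1567, 0.1903]
tool_rot: [0.0, 0.79, 0.613, -0.0]
contact_force: [0.3, 0.7, -1.3]
finger_gap: 0.0256
```

Call:
play_rows([
  [0,[0,0,0],[0,0,0]],
])

```text
time: 22.62
position: [0.5763, 0.1566, 0.1903]
tool_rot: [-0.0, 0.79, 0.613, -0.0]
contact_force: [0.4, 0.2, -1.1]
finger_gap: 0.0258
```

```bash
python3 -c "
from h import *
st()"
```

```text
22.62 [0.5763 0.1566 0.1903] yaw 75.56 gap 0.0258 F tool [0.3 0.3 1.1] shift to axis mm [-1.01  0.09  0.  ] underside 0.17 tilt [-0.0001 -0.0001]
```

Call:
play_rows([
  [0,[-0.8,0,5],[0,0,0]],
  [0,[0,0,6],[0,0,0]],
  [0,[0,0,5],[0,0,0]],
  [0,[0,0,0],[0,0,0]],
  [0,[0,0,0],[0,0,0]],
])

```text
time: 23.25
position: [0.5762, 0.1559, 0.1744]
tool_rot: [0.0, 0.79, 0.613, -0.0]
contact_force: [-0.4, 0.8, -0.7]
finger_gap: 0.0255
```

Call:
play_rows([
  [0,[0,0,0],[0,0,0]],
  [0,[0,0,0],[0,0,0]],
])

```text
time: 23.5
position: [0.5762, 0.1559, 0.1745]
tool_rot: [0.0, 0.79, 0.613, 0.0]
contact_force: [0.1, 0.2, -0.6]
finger_gap: 0.0255
```

```bash
python3 - <<'E'
from h import *
st()
s=get_image('side');cv2.imwrite('pics/s8.png',s[:,:,::-1])
C=cam('side');p=proj(C,[(.5761,.1555,.152)])[0];x,y=(p-[30,25]).astype(int)
im=get_image('wrist')[:,:,::-1];cv2.imwrite('pics/w8.png',im)
a=cv2.resize(s[y:y+50,x:x+60,::-1],(400,333),interpolation=cv2.INTER_CUBIC)
b=cv2.resize(im[150:330,164:344],(400,400),interpolation=cv2.INTER_CUBIC)
c=np.zeros((400,800,3),np.uint8);c[:333,:400]=a;c[:,400:]=b;cv2.imwrite('pics/f.png',c)
E
```

```text
23.5 [0.5762 0.1559 0.1745] yaw 75.56 gap 0.0255 F tool [0.3 0.1 0.6] shift to axis mm [-0.25 -0.   -0.  ] underside 0.1542 tilt [0.0002 0.0001]
```

View pics/f.png

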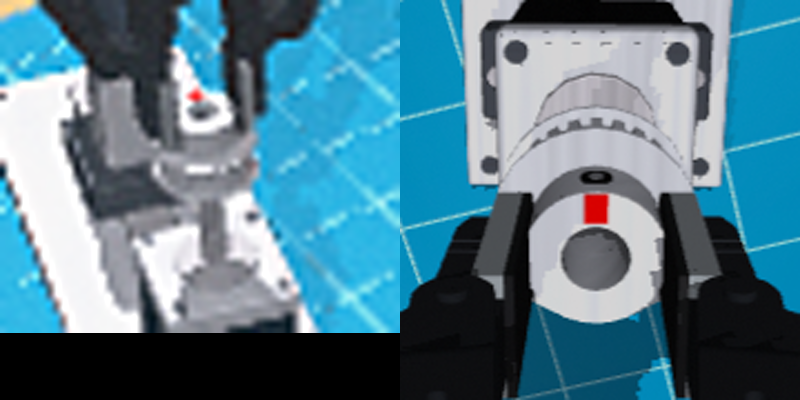

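The side view shows the pulley directly above the shaft, hub up and level; the wrist view has the mark and screw towards the driver. I'll descend gently and watch the force.

Call:
play_rows([
  [0,[0,0,2],[0,0,0]],
  [0,[0,0,2],[0,0,0]],
  [0,[0,0,0],[0,0,0]],
])

```text
time: 23.98
position: [0.576, 0.1558, 0.17]
tool_rot: [-0.0, 0.79, 0.613, -0.0]
contact_force: [0.1, 0.0, 0.0]
finger_gap: 0.0259
```

Call:
play_rows([
  [0,[0,0,1.5],[0,0,0]],
  [0,[0,0,0],[0,0,0]],
])

```text
time: 24.22
position: [0.5761, 0.1559, 0.1687]
tool_rot: [0.0, 0.79, 0.613, -0.0]
contact_force: [0.0, 0.6, 0.4]
finger_gap: 0.0255
```

```bash
python3 -c "
from h import *
st()"
```

```text
24.23 [0.5761 0.1559 0.1687] yaw 75.56 gap 0.0255 F tool [ 0.6 -0.2 -0.4] shift to axis mm [-0.19  0.11  0.  ] underside 0.1484 tilt [-0.0001 -0.0001]
```

Call:
play_rows([
  [0,[0,0,2],[0,0,0]],
  [0,[0,0,2],[0,0,0]],
  [0,[0,0,2],[0,0,0]],
  [0,[0,0,0],[0,0,0]],
])

```text
time: 24.72
position: [0.576, 0.1558, 0.1626]
tool_rot: [-0.0, 0.79, 0.613, -0.0]
contact_force: [-0.3, 0.6, -0.6]
finger_gap: 0.0255
```

```bash
python3 -c "
from h import *
st()"
```

```text
24.73 [0.576  0.1558 0.1626] yaw 75.56 gap 0.0255 F tool [ 0.5 -0.5  0.6] shift to axis mm [-0.14  0.17 -0.  ] underside 0.1423 tilt [-0.0003 -0.0002]
```

Call:
play_rows([
  [0,[0,0,2.5],[0,0,0]],
  [0,[0,0,2.5],[0,0,0]],
  [0,[0,0,2.5],[0,0,0]],
  [0,[0,0,2.5],[0,0,0]],
  [0,[0,0,0],[0,0,0]],
])

```text
time: 25.35
position: [0.576, 0.1558, 0.1526]
tool_rot: [-0.0, 0.79, 0.613, -0.0]
contact_force: [0.5, -0.6, -1.0]
finger_gap: 0.0256
```

```bash
python3 -c "
from h import *
st()"
```

```text
25.35 [0.576  0.1558 0.1526] yaw 75.56 gap 0.0256 F tool [-0.5  0.6  1. ] shift to axis mm [-0.12  0.19 -0.  ] underside 0.1323 tilt [-0.0004 -0.0003]
```

Call:
play_rows([
  [0,[0,0,2],[0,0,0]],
  [0,[0,0,2],[0,0,0]],
  [0,[0,0,0],[0,0,0]],
])

```text
time: 25.72
position: [0.576, 0.1558, 0.1486]
tool_rot: [-0.0, 0.79, 0.613, -0.0]
contact_force: [0.3, 0.9, -0.8]
finger_gap: 0.0258
```

Call:
play_rows([
  [0,[0,0,1.5],[0,0,0]],
  [0,[0,0,1.5],[0,0,0]],
  [0,[0,0,0],[0,0,0]],
])

```text
time: 26.1
position: [0.576, 0.1559, 0.1457]
tool_rot: [-0.0, 0.79, 0.613, -0.0]
contact_force: [0.8, 0.1, -0.9]
finger_gap: 0.0258
```

```bash
python3 -c "
from h import *
st()"
```

```text
26.1 [0.576  0.1559 0.1457] yaw 75.56 gap 0.0258 F tool [0.3 0.8 0.9] shift to axis mm [-0.18  0.15  0.  ] underside 0.1254 tilt [-0.0002 -0.0002]
```

Call:
play_rows([
  [0,[0,0,2],[0,0,0]],
  [0,[0,0,2],[0,0,0]],
  [0,[0,0,2],[0,0,0]],
  [0,[0,0,0],[0,0,0]],
])

```text
time: 26.6
position: [0.576, 0.1558, 0.1396]
tool_rot: [-0.0, 0.79, 0.613, -0.0]
contact_force: [-0.3, -0.3, -1.4]
finger_gap: 0.0257
```

Call:
play_rows([
  [0,[0,0,2.5],[0,0,0]],
  [0,[0,0,2.5],[0,0,0]],
  [0,[0,0,2.5],[0,0,0]],
  [0,[0,0,0.8],[0,0,0]],
  [0,[0,0,0],[0,0,0]],
])

```text
time: 27.22
position: [0.5761, 0.1559, 0.1315]
tool_rot: [0.0, 0.79, 0.613, -0.0]
contact_force: [-0.6, -0.7, -0.6]
finger_gap: 0.0254
```

Call:
play_rows([
  [0,[0,0,0],[0,0,0]],
])

```text
time: 27.35
position: [0.5762, 0.1559, 0.1316]
tool_rot: [0.0, 0.79, 0.613, 0.0]
contact_force: [0.1, 0.2, -0.6]
finger_gap: 0.0254
```

```bash
python3 - <<'E'
from h import *
st();o=r.observe();M=quat(o['tool_rot']);C=cam('wrist',o)
im=get_image('wrist')[:,:,::-1];cv2.imwrite('pics/w9.png',im)
s=get_image('side')[:,:,::-1]
print('bit tip px',proj(C,[(.576+.062*.2538,.1558+.062*.967,.135)]),'screw',proj(C,[(.576+.014*.2538,.1558+.014*.967,.135)]))
S=cam('side');x,y=(proj(S,[(.576,.1558,.135)])[0]-[40,30]).astype(int)
a=cv2.resize(s[y:y+60,x:x+80],(400,300),interpolation=cv2.INTER_CUBIC)
b=cv2.resize(im[60:330,119:389],(400,400),interpolation=cv2.INTER_CUBIC)
c=np.zeros((400,800,3),np.uint8);c[:300,:400]=a;c[:,400:]=b;cv2.imwrite('pics/g.png',c)
E
```

```text
27.35 [0.5762 0.1559 0.1316] yaw 75.56 gap 0.0254 F tool [0.2 0.1 0.6] shift to axis mm [-0.23 -0.01 -0.  ] underside 0.1113 tilt [ 0.0001 -0.    ]
bit tip px [[254.70755649 119.62203231]] screw [[253.90382126 231.22137542]]
```

View pics/g.png

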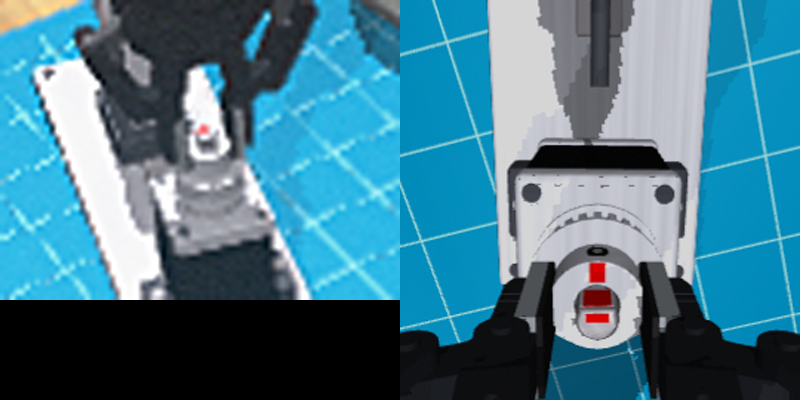

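The shaft end stands through the bore. Its red flat, the mark, the screw at (597,250) and the bit at (599,85) are all in line, and there is no contact force. Handing in.

```bash
python3 -c "
from rig import r
print(r.sign_off())"
```

```text
the job is handed in; nothing more can be done
None
```

The job is done and handed in at about 27.5 s of the 72 s allowed. The pulley is on the shaft, held in the fingers with its set screw facing the driver's bit; `sign_off` reported no verdict.

- **Selector:** I turned it from yellow to green and let go. Afterwards the pointer measured about -19° and the green dot -15°, so it sits in the green detent.
- **Shaft:** I pinched it on the flat and turned it about 155° clockwise. The flat's paint then measured about 75.6°, against about 75.2° for the driver direction.
- **Pulley:** I squeezed it once at 90° to centre it, gripped it by the hub with the jaws across the screw direction, and lowered it in small steps. Contact force stayed at noise level, about 1 N, all the way down.
- **Final pose:** The underside is at 111.3 mm against the 111 mm wanted, with yaw at 75.6°. In the last wrist picture the red mark, the set screw, the shaft's flat and the bit are in line.

**Checks that disagreed:**
- The camera and the pinch put the shaft axis about 1.4 mm apart. I used a point close to the pinch value, and the pulley went on freely.
- I did not measure the bystander parts again at the end; nothing in the moves or the views suggested the arm touched any of them.

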